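# Bolt the spring guard open and clear the T-slot

## Robot

A 6-joint arm with a two-finger parallel gripper is mounted at the origin on the work surface. World frame = base frame: x ahead of the robot, y to its left, z up, the work surface at z = 0. Lengths are in m, angles in degrees, forces in N, time in s.
With the tool pointing down it reaches from about 0.35 to 0.875 m from the base axis. Payload 4.2 kg.
Tool frame: the origin (TCP) lies on the centre line of the jaws, within the pads' length; the fingertips stand 8 mm ahead of it and the grasp point (between the pads) lies 11 mm behind it; z points along the fingers, y is the line along which they close (so a half turn about z gives the same grasp; the last joint's range is limited). The gripper opens to 85 mm and grips with 20 to 120 N. Pads are 22 mm wide; open, the fingers measure 114 mm over their backs; the gripper's body (76 mm by 85 mm) begins 54 mm behind the grasp point. The pads swing forward as they close: fully open they stand 13 mm farther back than shut.
Start: joints at [-60.183, 22.042, 0.453, 0, -68.411, -14.817], TCP at [0.162, -0.604, 0.239] pointing down, gripper open.
Joint ranges: [-179.83, 179.83], [-69.29, 118.12], [-61.27, 80.66], [-181.25, 117.63], [-171.15, -9.14], [-177.46, 177.46]. Speed limits (degrees/s): [159.86, 159.86, 180, 180, 180, 180].

## Interface

Orientations are given as a 3x3 rotation matrix whose columns are the frame's x, y, z axes.
In Python, from rig import ctrl, imaging, models gives the robot as it stands. The module is installed in compiled form; this text tells all that it offers.
- The arm moves only by the tool send_rows, never from a script. Its argument "deltas" is a list of rows, each a list of 3 entries, a list of its own where there are three numbers: the opening, from -1 (shut) to 1 (fully open), then the shift along the tool's x, y, z in m, then the turn, a rotation vector about the tool's x, y, z in rad. In form: [[jaw, [tx, ty, tz], [ax, ay, az]], ...]. A call has 1 to 20 rows; each row shifts and turns the commanded pose from where the row before left it, along the tool's axes as they then stand; what a row does not reach is not made up. A row lasts 1/12 s, in which the tool goes at most 41.7 mm and 7.16 degrees, less where a joint would pass 70% of its speed; a pose out of reach is approached as far as the arm can. A call is refused whole if a number of a shift passes 0.0417 or a number of a turn 0.125, either way. A call with a gripper value outside its range is refused whole. The fingers move at their own pace and stop on an object; the grip force is fixed at half the most. Time passes only in rows, so rows that do not move let the fingers close. It gives the time, the measured TCP pose, the force, the opening and the grip force at its end, in the units of the state.
- ctrl.get_obs(): the state, without advancing time (a new reading comes with each control period).
- imaging.grab_frame(name): name is "side" or "top"; returns a dict with "pixels" (400x640x3 uint8, blue, green, red), "K" (3x3 intrinsics, pixels), "D" ([k1, k2, p1, p2, k3] as OpenCV has them; the pictures are not rectified), "origin" and "attitude" of the camera in the world. Camera axes: x right, y up, looking along -z (the intrinsics and any distortion apply to the point x, -y, -z); pixel columns grow to the right and rows downward; lengths in m; the calibration is good to about 2 mm. A picture is of the moment at which its call begins. There is no depth.
- ctrl.sign_off(): hands the job in; it is judged then, once.
Trained networks look in a picture, given as the dict that the camera call returned (one of the last four; its "shot" number tells which), for a name from the list of things; names that differ only in an ending like _2 or _b are one class to them, and where a whole thing is asked for, a point or a joint stands for the part that bears it (a point fixed in the world has none). Each returns a list of dicts, best first, with "confidence" (0 to 1); they miss things now and then, are a little off and sometimes report something else, mostly with a low value. They report only what shows in the picture. A call takes as long as a camera call.
- models.find_in(label, picture): "location" ([x, y, z] in m, in world coordinates, good to about 4 mm: the middle of the surface that is visible of it).
- models.silhouettes(label, picture): "region" (400x640 bool, what is visible of it).
The state is a dict: "t": time; "joints": joint angles; "dq": joint speeds; "effort": joint torques, N m; "tcp_pos": TCP position; "tool_rot": TCP orientation; "contact_force": force on the tool from outside, world axes, zero at the start; "ft_torque": the same for the moment, N m; "grip_width": opening from 0.0 (shut) to 1.0 (fully open); "finger_force": force on a finger pad.
Only numpy, scipy, OpenCV 4.12 (cv2) and the standard library are available. Lean on these libraries where they do the work, as an engineer would, in place of code of your own. Each camera call takes 0.05 s, during which the arm holds its last target. There are 200 camera calls.

## Task

Clear the broken brass T-nut out of the T-slot it is stuck in on the small milling table. Swing the yellow spring guard at the table's open end right back and shoot its bolt behind the keeper post so that it stays open (do not let it slam shut), then push the T-nut along its slot with the red-handled scraper until it drops off the open end into the chip tray. Do not touch the T-nut with the gripper, leave the hold-down studs and everything else where they are, and lay the scraper back flat on its wood block.

Things in the scene. Friction and masses are not known exactly. Their poses are not given: they have to be found in the camera images.
- machine: Cross-slide milling table, fixed; origin on the bench under the table's centre, y along the T-slots, z up. The steel table is 132 mm wide (x), 300 mm long (y -150 to 150), top 100 mm above the bench. Slots at x = -42, 0, 42 mm are open at the -y end and closed at the +y end. A splash fence stands along the +x edge (x = 67 to 70 mm, 132 mm high).
- slot_end (a point): Middle of the open -y end of the middle T-slot, at table-top height (machine x 0, y -150, 100 mm above the bench). Each slot: neck 14 mm wide and 12 mm deep, below it an undercut 24 mm wide and 10 mm high; slot floor 22 mm below the table top.
- wheel_end (a point): Tip of the crank on the black handwheel beyond the green bearing plate at the table's closed +y end; plate 98 mm, wheel 81 mm high at most, so all of it stays below the table top. A second handwheel sticks out at machine -x (x -80 to -118, y -74 to -16 mm, 63 mm high).
- tray_center (a point): Centre of the floor of the grey chip tray, part of the machine, under the open -y end (3 mm above the bench); the tray is 160 mm along machine x, 220 mm along machine y (machine x -74 to 86, y -336 to -116 mm), walls 34 mm high.
- guard_hinge (a point): Point on the upright hinge pin of the guard, 128 mm above the bench, at machine x = -85, y = -163 mm. The torsion spring is coiled about the pin.
- guard (a joint): Angle of the yellow guard plate about its pin: 0 shut (plate along machine +x, free edge 150 mm from the pin, across the slot ends), growing as it swings out towards -y (clockwise from above) to a soft stop at 1.66 rad, beside the tray. A torsion spring shuts it: 0.2 N m shut, 0.6 at the stop (6 N at the knob). Plate 58 to 120 mm above the bench. Bolted open it rests on the post at 1.61.
- bolt (a joint): Travel of the barrel bolt (10 mm rod on the guard's top edge, 128 mm above the bench): 0 drawn back towards the hinge, 0.026 m fully shot. Stiff (about 2 N), stays where left. Drawn back, its nose is 150 mm from the pin and clears the keeper post; out by over 9 mm it runs into the post. It can pass behind the post with the guard within 0.04 rad of its stop.
- bolt_knob (a point): Middle of the bolt's red upright knob, 158 mm above the bench: a round pin 14 mm thick and 47 mm tall (133 to 180 mm above the bench), 100 mm from the hinge pin with the bolt drawn back, 126 mm when shot. Held by it, the guard can be swung and then the bolt slid with one grasp.
- scrap: Broken brass T-nut stuck in one of the slots; origin at the centre of its underside, on the slot floor. Head 19 mm (machine x) by 22 mm (y), 8 mm high, in the undercut; stub 9 by 14 mm in the neck, reaching 19 mm above the underside. It cannot be lifted out, only slid out at the open end. 35 to 70 g.
- scraper: Red-handled scraper; origin at the handle's centre, x towards the blade. Handle 110 (x) by 16 (y) by 26 mm (z), then a shank; at its end a blade turned straight down: 9 mm wide (y), x 127 to 131 mm, down to 43 mm below the origin (30 mm below the handle). 0.12 kg, balance about 22 mm ahead of the origin. It lies with its handle on the block, blade hanging over the end.
- keeper_post (a point): Dark upright keeper post at the tray's corner, 18 mm (radially, 161 to 179 mm from the hinge pin) by 8 mm, top 137 mm high; this point is at its middle, 128 mm above the bench. The shot bolt rests on the side of it that faces away from the tray.
- stud_a: Hold-down stud in another slot, to be left alone; origin at the centre of its underside on the slot floor; washer and nut 22 mm across up to 12 mm over the table top, 10 mm threaded stud up to 34 mm over the table top.
- stud_b: Second hold-down stud, the same, in the remaining slot.
- block: Offcut of timber, 160 (x) by 89 (y) by 38 mm high, fixed on the bench; origin at the centre of its underside.
- oil: Green oil bottle standing on the bench, 54 mm thick, 150 mm tall, a bystander; origin at the centre of its underside.
- spool: Blue spool lying flat, 64 mm across, 40 mm high, a bystander; origin under its centre.
- pliers: Red-handled pliers, about 165 mm long, a bystander; origin under the pivot.
- screwdriver: Screwdriver lying on the bench to the left of the milling table, a bystander; origin under its middle.

How it is judged:
By the outcome, as a careful person would: the job done as asked, in the order asked, and still so for the second after the job is handed in, with the robot touching nothing.
It also fails if it takes over 67 s, if anything falls off the work surface, if the arm or the gripper's body presses on something with over 40 N, if the wrist force passes 120 N, or if a joint passes its speed limit or range.

## Working session

There is one attempt and no reset: what is moved stays moved. The work goes in short steps, Python scripts to look and compute and a tool call to move; the robot and the scene stay as the last step left them, time stands still between calls to the robot, and variables do not carry over. Pictures are saved under pics/ and viewed, at most 11 in all, crops included, and the job is handed in when it is done.

Besides the shell and the picture viewer there is one more tool, called as a command line: name --argument value ..., lists and objects as JSON in quotes. send_rows: Moves the arm, as the interface text tells. Its arguments: {"type":"object","properties":{"deltas":{"type":"array","items":{"type":"array"}}},"required":["deltas"]}

```bash
mkdir -p pics; cat > h.py <<'E'
import numpy as np, cv2
from rig import ctrl, imaging, models
def proj(f,P):
    P=np.atleast_2d(P).astype(float); R=np.array(f["attitude"]); o=np.array(f["origin"])
    c=(P-o)@R; c=c*[1,-1,-1]
    return cv2.projectPoints(c,np.zeros(3),np.zeros(3),np.array(f["K"]),np.array(f["D"],float))[0].reshape(-1,2)
def ray(f,uv):
    p=cv2.undistortPoints(np.array([[uv]],float),np.array(f["K"]),np.array(f["D"],float)).ravel()
    d=np.array(f["attitude"])@np.array([p[0],-p[1],-1]); return np.array(f["origin"]),d
def atz(f,uv,z):
    o,d=ray(f,uv); return o+d*(z-o[2])/d[2]
E
python3 - <<'E'
from h import *
s=ctrl.get_obs(); print(s["t"],s["tcp_pos"],s["contact_force"])
for n in ["side","top"]:
    f=imaging.grab_frame(n); cv2.imwrite(f"pics/{n}0.png",f["pixels"]); print(n,np.round(f["origin"],3),np.round(f["attitude"],3).tolist(), np.round(f["K"],1).tolist())
    for l in ["machine","guard","bolt_knob","scrap","scraper","keeper_post","stud_a","block","oil","spool","pliers","screwdriver","slot_end","wheel_end","tray_center","guard_hinge"]:
        try:
            for r in models.find_in(l,f)[:2]: print(l,np.round(r["location"],3),round(r["confidence"],2))
        except Exception as e: print(l,e)
E
```

```text
0.0 [ 0.1616348  -0.60313298  0.23820211] [-0.28517354  0.20420014 -0.27589409]
side [0.449 0.913 0.702] [[-0.995, 0.07, -0.072], [-0.097, -0.494, 0.864], [0.025, 0.867, 0.498]] [[443.8, 0.0, 324.8], [0.0, 443.8, 191.2], [0.0, 0.0, 1.0]]
machine [ 0.536 -0.012  0.1  ] 0.94
guard [ 0.515 -0.202  0.112] 0.57
bolt_knob [ 0.539 -0.202  0.129] 0.72
scrap [0.555 0.367 0.04 ] 0.35
scraper [0.42  0.288 0.067] 0.87
keeper_post [ 0.4   -0.344  0.063] 0.73
stud_a [ 0.542 -0.016  0.099] 0.59
block [0.434 0.324 0.037] 0.85
oil [0.414 0.092 0.074] 0.85
spool [0.554 0.363 0.04 ] 0.61
pliers [ 0.612 -0.495  0.007] 0.74
screwdriver [0.691 0.311 0.02 ] 0.6
slot_end [ 0.538 -0.016  0.092] 0.68
wheel_end [ 0.542 -0.019  0.095] 0.91
tray_center [ 0.544 -0.016  0.098] 0.83
guard_hinge [ 0.541 -0.016  0.098] 0.86
top [ 0.43  -0.096  1.242] [[0.002, 0.997, -0.073], [-1.0, 0.002, -0.001], [-0.001, 0.073, 0.997]] [[388.7, 0.0, 316.3], [0.0, 388.7, 202.8], [0.0, 0.0, 1.0]]
machine [ 0.533 -0.128  0.083] 0.57
guard [ 0.511 -0.208  0.134] 0.77
guard [ 0.531 -0.126  0.078] 0.55
bolt_knob [ 0.534 -0.21   0.129] 0.64
scraper [0.42  0.267 0.066] 0.72
scraper [0.555 0.351 0.04 ] 0.55
stud_a [ 0.507 -0.034  0.113] 0.63
block [ 0.512 -0.204  0.133] 0.64
block [0.432 0.283 0.037] 0.61
oil [ 0.54  -0.206  0.134] 0.73
oil [0.411 0.063 0.105] 0.64
spool [0.555 0.349 0.039] 0.55
pliers [ 0.602 -0.5    0.01 ] 0.86
screwdriver [0.691 0.295 0.023] 0.83
slot_end [ 0.532 -0.13   0.078] 0.72
wheel_end [ 0.533 -0.129  0.072] 0.9
wheel_end [ 0.605 -0.501  0.009] 0.49
tray_center [ 0.528 -0.13   0.079] 0.77
guard_hinge [ 0.53  -0.128  0.076] 0.74
guard_hinge [ 0.508 -0.033  0.112] 0.62
```

View pics/top0.png

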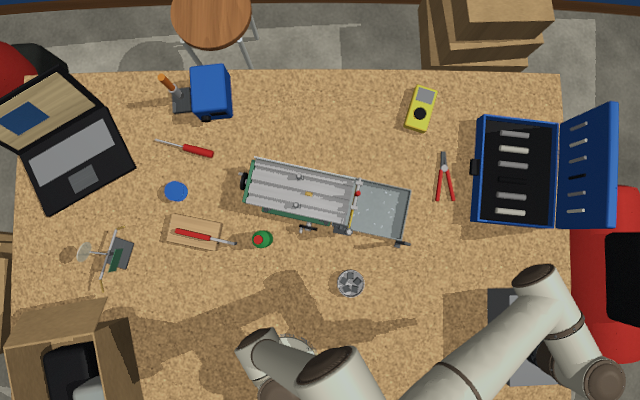

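View pics/side0.png

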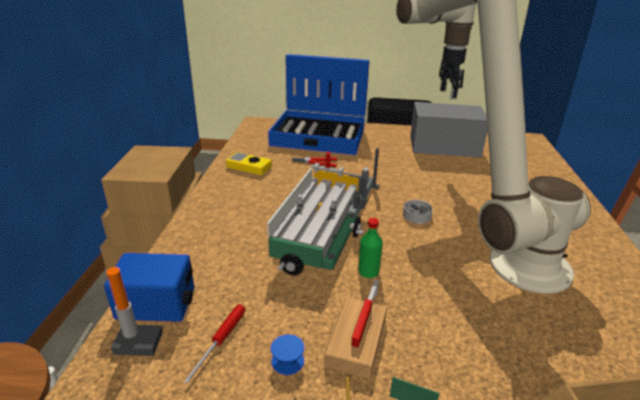

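The top view shows the machine at about (245-410, 158-245). Its open end and tray are to the right, towards world -y, and the keeper post is near (405,243). The brass scrap is at about (308,193) in the middle slot, the scraper is on its block at (195,235), and the oil bottle is at (262,239). The side view agrees with this. I'll zoom in to fix the poses.

```bash
python3 - <<'E'
from h import *
a=cv2.imread("pics/top0.png")[145:260,235:420]; cv2.imwrite("pics/c1.png",cv2.resize(a,None,fx=4.3,fy=4.3,interpolation=cv2.INTER_CUBIC))
a=cv2.imread("pics/side0.png")[140:280,260:400]; cv2.imwrite("pics/c2.png",cv2.resize(a,None,fx=4.2,fy=4.2,interpolation=cv2.INTER_CUBIC))
E
```

```text
(no output)
```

View pics/c1.png

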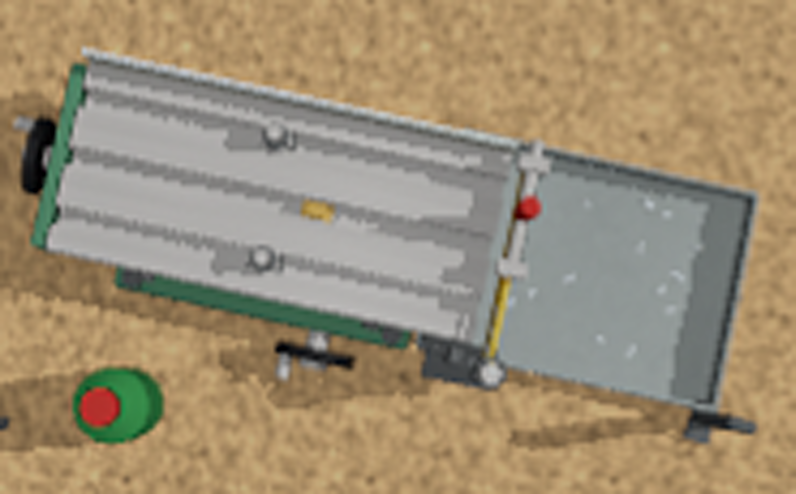

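View pics/c2.png

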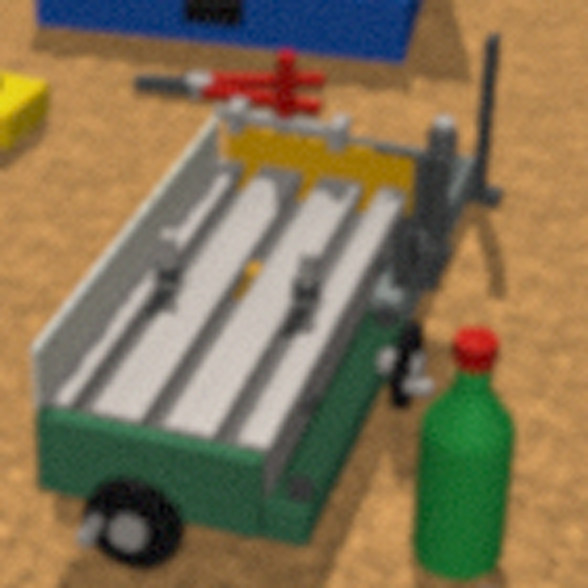

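The top crop shows the guard shut with its knob at crop (528,207), the hinge pin at (490,374), the tray corners at (757,195) and (715,408), and the keeper post at (720,425). The scrap is at (318,210) in the middle slot, and the two studs are in the outer slots. In the side crop the fence corners are at (38,350) and (220,112), and the table's +y/-x corner is at (270,445).

```bash
cat >> h.py <<'E'
def mw(p,q):  # machine mm -> world m
    p=np.atleast_2d(np.array(p,float))/1000; c,s=np.cos(q[2]),np.sin(q[2])
    return np.c_[q[0]+c*p[:,0]-s*p[:,1], q[1]+s*p[:,0]+c*p[:,1], p[:,2]]
E
python3 - <<'E'
from h import *
from scipy.optimize import least_squares
ft,fs=imaging.grab_frame("top"),imaging.grab_frame("side")
T=[((86,-336,34),(757,195)),((-74,-336,34),(715,408)),((-66,-150,100),(478,345)),((-66,150,100),(48,250)),((68.5,150,132),(85,50)),((15,-163,180),(528,207)),((-85,-163,150),(490,374))]
S=[((-66,150,100),(270,445)),((70,150,132),(38,350)),((68.5,-150,132),(220,112))]
Tp=np.array([t[0] for t in T]);Tu=np.array([t[1] for t in T])/4.3+[235,145]
Sp=np.array([t[0] for t in S]);Su=np.array([t[1] for t in S])/4.2+[260,140]
def r(q): return np.r_[(proj(ft,mw(Tp,q))-Tu).ravel(),(proj(fs,mw(Sp,q))-Su).ravel()]
o=least_squares(r,[.53,-.05,-.2],loss="soft_l1"); q=o.x; print("q",q.round(4),np.degrees(q[2]));print(r(q).reshape(-1,2).round(1).tolist())
np.save("q.npy",q)
# scrap
for f,uv in((ft,np.array([318,210])/4.3+[235,145]),(fs,np.array([250,278])/4.2+[260,140])):
    w=atz(f,uv,.096); c,s=np.cos(q[2]),np.sin(q[2]); d=w[:2]-q[:2]; print("scrap m",(c*d[0]+s*d[1])*1e3,(-s*d[0]+c*d[1])*1e3)
for n,p in dict(knob=(15,-163,158),hinge=(-85,-163,128),slot=(0,-150,100)).items(): print(n,mw(p,q).round(4))
# scraper: red pixels on the block
for f,n in((ft,"top"),(fs,"side")):
    h=cv2.cvtColor(f["pixels"],cv2.COLOR_BGR2HSV); m=((h[...,0]<8)|(h[...,0]>172))&(h[...,1]>150)&(h[...,2]>80)
    u,v=proj(f,[.42,.28,.06])[0]; k=np.zeros(m.shape,bool); k[int(v)-45:int(v)+45,int(u)-45:int(u)+45]=1
    ys,xs=np.nonzero(m&k); rc=cv2.boxPoints(cv2.minAreaRect(np.c_[xs,ys].astype(np.float32))); print(n,len(xs),rc.round(1).tolist())
    print(np.array([atz(f,c,.064) for c in rc]).round(4).tolist())
    a=f["pixels"].copy()
    for x in(-66,70,-42,0,42):
        for y in range(-150,151,20):
            u=tuple(int(round(i*16)) for i in proj(f,mw((x,y,132 if x==70 else 100),q))[0]); a=cv2.circle(a,u,8,(255,0,255),-1,shift=4)
    A=cv2.resize(a[190:270,160:300] if n=="top" else a[270:375,320:400],None,fx=4,fy=4,interpolation=cv2.INTER_CUBIC)
    cv2.imwrite(f"pics/o_{n}.png",A)
a=cv2.imread("pics/o_top.png");b=cv2.imread("pics/o_side.png");b=b[:,:]
C=np.zeros((600,800,3),np.uint8);C[:320,:560]=a;
bb=cv2.resize(b,(240,315));C[:315,560:]=bb
cv2.imwrite("pics/o1.png",C)
E
```

```text
q [ 0.5458 -0.0463 -0.211 ] -12.091721923024506
[[0.5, -0.2], [0.3, 0.3], [-1.0, -0.6], [-0.5, -0.1], [-0.6, 0.4], [0.2, 3.2], [0.6, 0.0], [0.3, -0.1], [-0.8, -0.9], [-0.5, 0.3]]
scrap m 0.6688841669583427 -26.635045871856615
scrap m -0.5719747233042188 -12.309538914397093
knob [[ 0.5263 -0.2089  0.158 ]]
hinge [[ 0.4286 -0.1879  0.128 ]]
slot [[ 0.5144 -0.193   0.1   ]]
top 189 [[174.39999389648438, 232.60000610351562], [175.60000610351562, 227.39999389648438], [210.10000610351562, 235.39999389648438], [209.0, 240.5]]
[[0.4245, 0.339, 0.064], [0.4401, 0.3357, 0.064], [0.4165, 0.2281, 0.064], [0.401, 0.2315, 0.064]]
side 414 [[349.20001220703125, 344.3999938964844], [364.6000061035156, 298.20001220703125], [373.0, 301.0], [357.6000061035156, 347.20001220703125]]
[[0.4433, 0.3553, 0.064], [0.418, 0.2322, 0.064], [0.4008, 0.2383, 0.064], [0.4279, 0.3599, 0.064]]
```

View pics/o1.png

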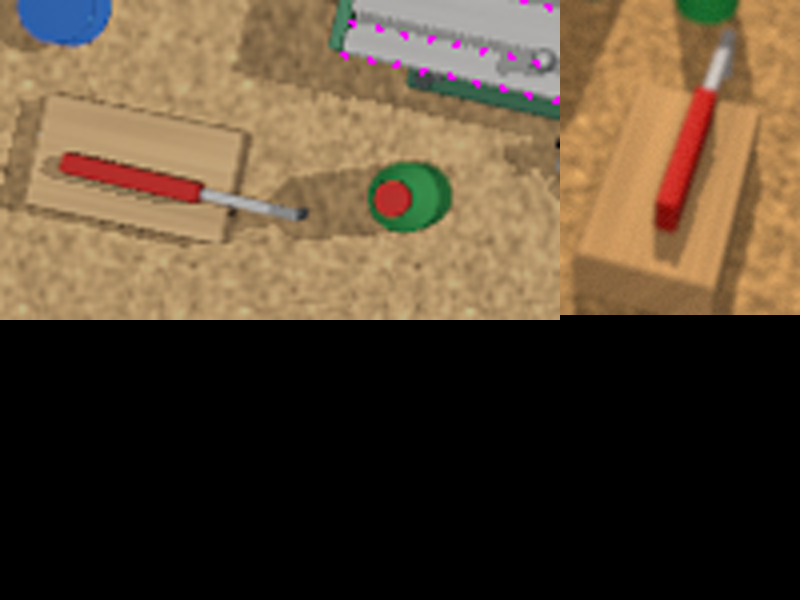

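The overlay fits the table to within about 1 px, and the scraper lies nearly parallel to the slots. The knob sits about 9 mm further out than a fully drawn bolt would put it, so I'll measure it precisely.

```bash
cat >> h.py <<'E'
def knob(f,w,rad=14):
    h=cv2.cvtColor(f["pixels"],cv2.COLOR_BGR2HSV); m=((h[...,0]<8)|(h[...,0]>172))&(h[...,1]>130)&(h[...,2]>70)
    u,v=proj(f,w)[0].astype(int); k=np.zeros(m.shape,bool); k[v-rad:v+rad,u-rad:u+rad]=1
    ys,xs=np.nonzero(m&k); return xs,ys
def tri(f1,a,f2,b):
    o1,d1=ray(f1,a);o2,d2=ray(f2,b); t=np.linalg.lstsq(np.c_[d1,-d2],o2-o1,rcond=None)[0]
    p,q=o1+t[0]*d1,o2+t[1]*d2; return (p+q)/2,np.linalg.norm(p-q)
def wm(w,q):
    c,s=np.cos(q[2]),np.sin(q[2]); d=np.array(w[:2])-q[:2]; return np.array([c*d[0]+s*d[1],-s*d[0]+c*d[1],w[2]])*1e3
E
python3 - <<'E'
from h import *
q=np.load("q.npy"); ft,fs=imaging.grab_frame("top"),imaging.grab_frame("side")
xs,ys=knob(ft,[.53,-.21,.17],8); print(len(xs),xs.min(),xs.max(),ys.min(),ys.max(),xs.mean(),ys.mean())
x2,y2=knob(fs,[.53,-.21,.155],14); print(len(x2),x2.min(),x2.max(),y2.min(),y2.max(),x2.mean(),y2.mean())
w,e=tri(ft,(xs.mean(),ys.mean()),fs,(x2.mean(),y2.mean())); print(w,e,wm(w,q))
for b in (100,105,110,113):
    P=mw([(b-85,-163,z) for z in (133,158,180)],q); print(b,proj(ft,P).round(1).tolist(),proj(fs,P).round(1).tolist())
s=ctrl.get_obs(); R=np.array(s["tool_rot"]); print(R.round(3).tolist(),s["tcp_pos"])
E
```

```text
20 355 360 191 195 357.45 192.95
188 316 336 152 167 326.1223404255319 160.25531914893617
[ 0.53978774 -0.20994744  0.15480364] 0.003446564126616857 [  28.38354919 -161.25058626  154.80363718]
100 [[356.3, 197.8], [357.2, 197.0], [358.0, 196.3]] [[331.2, 167.7], [331.5, 159.8], [331.7, 152.7]]
105 [[356.6, 196.1], [357.6, 195.3], [358.4, 194.5]] [[329.5, 167.5], [329.8, 159.5], [330.0, 152.4]]
110 [[357.0, 194.4], [357.9, 193.5], [358.8, 192.8]] [[327.8, 167.2], [328.1, 159.2], [328.3, 152.1]]
113 [[357.2, 193.4], [358.1, 192.5], [359.0, 191.7]] [[326.8, 167.0], [327.1, 159.1], [327.3, 152.0]]
[[-0.966, -0.259, 0.0], [-0.259, 0.966, 0.0], [-0.0, 0.0, -1.0]] [ 0.16177364 -0.60367198  0.23932994]
```

The red-blob centroid and the zoomed column (328) both put the knob about 110 mm from the pin. So the bolt is about 10 mm out and has to be drawn back before the swing. Moving above it now.

send_rows --deltas '[[1,[-0.0332,0.0201,0],[0,0,0]],[1,[-0.0332,0.0201,0],[0,0,0]],[1,[-0.0332,0.0201,0],[0,0,0]],[1,[-0.0332,0.0201,0],[0,0,0]],[1,[-0.0332,0.0201,0],[0,0,0]],[1,[-0.0332,0.0201,0],[0,0,0]],[1,[-0.0332,0.0201,0],[0,0,0]],[1,[-0.0332,0.0201,0],[0,0,0]],[1,[-0.0332,0.0201,0],[0,0,0]],[1,[-0.0332,0.0201,0],[0,0,0]],[1,[-0.0332,0.0201,0],[0,0,0]],[1,[-0.0332,0.0201,0],[0,0,0]],[1,[-0.0332,0.0201,0],[0,0,0]],[1,[-0.0332,0.0201,0],[0,0,0]],[1,[0,0,0],[0,0,-0.12]],[1,[0,0,0],[0,0,-0.12]],[1,[0,0,0],[0,0,-0.12]],[1,[0,0,0],[0,0,-0.12]],[1,[0,0,0],[0,0,-0.12]],[1,[0,0,0],[0,0,-0.12]]]'

```text
t: 3.57
tcp_pos: [0.538, -0.2115, 0.2393]
tool_rot: [[-0.55, -0.835, 0.0], [-0.835, 0.55, -0.0], [0.0, -0.0, -1.0]]
contact_force: [-0.2, 0.8, -0.4]
grip_width: 1.003
finger_force: 0.0
```

send_rows --deltas '[[1,[0,0,0],[0,0,-0.12]],[1,[0,0,0],[0,0,-0.12]],[1,[0,0,0],[0,0,-0.12]],[1,[0,0,0],[0,0,-0.12]],[1,[0,0,0],[0,0,-0.12]],[1,[0,0,0],[0,0,-0.12]],[1,[0,0,0],[0,0,-0.12]],[1,[0,0,0],[0,0,-0.12]],[1,[0,0,0],[0,0,-0.12]],[1,[0,0,0],[0,0,-0.12]],[1,[0,0,0],[0,0,-0.12]],[1,[0,0,0],[0,0,-0.12]],[1,[0,0,0],[0,0,-0.12]],[1,[0,0,0],[0,0,-0.12]],[1,[0,0,0],[0,0,-0.12]],[1,[0,0,0],[0,0,-0.12]],[1,[0,0,0],[0,0,-0.03]],[1,[0,0,0],[0,0,0]]]'

```text
t: 5.07
tcp_pos: [0.5379, -0.2116, 0.2394]
tool_rot: [[0.978, -0.208, 0.0], [-0.208, -0.978, -0.0], [0.0, 0.0, -1.0]]
contact_force: [-0.4, -0.4, 0.3]
grip_width: 0.999
finger_force: 0.0
```

```bash
python3 - <<'E'
from h import *
s=ctrl.get_obs(); R=np.array(s["tool_rot"]);print(s["t"],s["tcp_pos"],R.round(3).tolist(),np.round(s["joints"],1)); print((R.T@(np.array([.537,-.211,.15])-s["tcp_pos"])).round(4))
E
```

```text
5.0667 [ 0.5379043  -0.21159317  0.23937413] [[0.978, -0.208, 0.0], [-0.208, -0.978, -0.0], [0.0, 0.0, -1.0]] [ -5.4  17.5  -6.4   0.  -66.2  83.4]
[-0.001  -0.0004  0.0894]
```

send_rows --deltas '[[1,[0,0,0.03],[0,0,0]],[1,[0,0,0.03],[0,0,0]],[1,[0,0,0.028],[0,0,0]],[1,[0,0,0],[0,0,0]],[-1,[0,0,0],[0,0,0]],[-1,[0,0,0],[0,0,0]],[-1,[0,0,0],[0,0,0]],[-1,[0,0,0],[0,0,0]],[-1,[0,0,0],[0,0,0]],[-1,[0,0,0],[0,0,0]],[-1,[0,0,0],[0,0,0]],[-1,[0,0,0],[0,0,0]]]'

```text
t: 6.07
tcp_pos: [0.5387, -0.2115, 0.1526]
tool_rot: [[0.978, -0.208, 0.002], [-0.208, -0.978, -0.0], [0.002, -0.0, -1.0]]
contact_force: [-0.4, 1.9, 5.1]
grip_width: 0.15
finger_force: 58.4
```

```bash
python3 - <<'E'
from h import *
f=imaging.grab_frame("side");a=imaging.grab_frame("top")["pixels"][170:245,320:420]
C=np.zeros((500,800,3),np.uint8);C[:300,:400]=cv2.resize(a,None,fx=4,fy=4,interpolation=cv2.INTER_CUBIC);C[:500,400:]=cv2.resize(f["pixels"][90:215,275:375],None,fx=4,fy=4,interpolation=cv2.INTER_CUBIC)
cv2.imwrite("pics/g1.png",C)
E
```

```text
(no output)
```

View pics/g1.png

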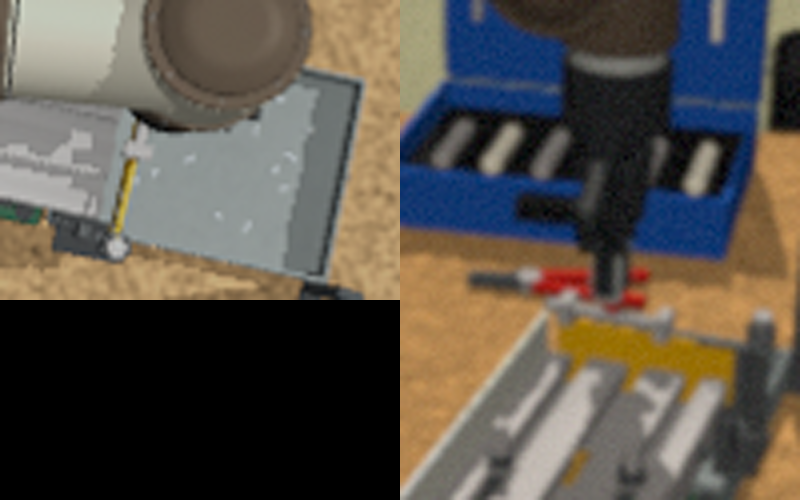

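The knob is held: opening 0.15, and the view shows the pads around it with the tips above the bolt rod. Now I'll draw the bolt back gently.

send_rows --deltas '[[-1,[-0.002,0,0],[0,0,0]],[-1,[-0.002,0,0],[0,0,0]],[-1,[-0.002,0,0],[0,0,0]],[-1,[-0.002,0,0],[0,0,0]],[-1,[0,0,0],[0,0,0]]]'

```text
t: 6.58
tcp_pos: [0.5312, -0.2098, 0.1525]
tool_rot: [[0.978, -0.208, 0.004], [-0.208, -0.978, -0.001], [0.004, -0.0, -1.0]]
contact_force: [1.9, 2.4, 6.3]
grip_width: 0.147
finger_force: 58.4
```

send_rows --deltas '[[-1,[-0.001,0,0],[0,0,0]],[-1,[-0.001,0,0],[0,0,0]],[-1,[0,0,0],[0,0,0]]]'

```text
t: 6.83
tcp_pos: [0.5294, -0.2094, 0.1525]
tool_rot: [[0.978, -0.208, 0.004], [-0.208, -0.978, -0.001], [0.004, -0.0, -1.0]]
contact_force: [1.5, 0.9, 5.7]
grip_width: 0.146
finger_force: 58.4
```

send_rows --deltas '[[-1,[-0.001,0,0],[0,0,0]],[-1,[-0.001,0,0],[0,0,0]],[-1,[0,0,0],[0,0,0]]]'

```text
t: 7.08
tcp_pos: [0.5293, -0.2093, 0.1527]
tool_rot: [[0.978, -0.207, 0.008], [-0.207, -0.978, -0.002], [0.008, -0.0, -1.0]]
contact_force: [7.0, 0.7, 4.0]
grip_width: 0.149
finger_force: 58.4
```

send_rows --deltas '[[-1,[-0.001,0,0],[0,0,0]],[-1,[-0.001,0,0],[0,0,0]],[-1,[0,0,0],[0,0,0]]]'

```text
t: 7.33
tcp_pos: [0.5292, -0.2092, 0.1528]
tool_rot: [[0.978, -0.207, 0.012], [-0.207, -0.978, -0.002], [0.012, -0.0, -1.0]]
contact_force: [10.7, -1.3, 1.4]
grip_width: 0.145
finger_force: 58.4
```

The bolt is at its inner stop. I'll ease off and swing the guard along the arc, turning the tool with it.

send_rows --deltas '[[-1,[0.003,0,0],[0,0,0]],[-1,[-0.00025,0.0072,0],[0,0,0.07]],[-1,[-0.00025,0.0072,0],[0,0,0.07]],[-1,[-0.00025,0.0072,0],[0,0,0.07]],[-1,[-0.00025,0.0072,0],[0,0,0.07]],[-1,[-0.00025,0.0072,0],[0,0,0.07]],[-1,[-0.00025,0.0072,0],[0,0,0.07]],[-1,[-0.00025,0.0072,0],[0,0,0.07]],[-1,[-0.00025,0.0072,0],[0,0,0.07]],[-1,[0,0,0],[0,0,0]]]'

```text
t: 8.17
tcp_pos: [0.501, -0.2598, 0.1525]
tool_rot: [[0.716, -0.698, 0.003], [-0.698, -0.716, -0.0], [0.002, -0.002, -1.0]]
contact_force: [2.3, 4.9, 7.1]
grip_width: 0.146
finger_force: 59.1
```

send_rows --deltas '[[-1,[-0.00025,0.0072,0],[0,0,0.07]],[-1,[-0.00025,0.0072,0],[0,0,0.07]],[-1,[-0.00025,0.0072,0],[0,0,0.07]],[-1,[-0.00025,0.0072,0],[0,0,0.07]],[-1,[-0.00025,0.0072,0],[0,0,0.07]],[-1,[-0.00025,0.0072,0],[0,0,0.07]],[-1,[-0.00025,0.0072,0],[0,0,0.07]],[-1,[-0.00025,0.0072,0],[0,0,0.07]],[-1,[0,0,0],[0,0,0]]]'

```text
t: 8.92
tcp_pos: [0.452, -0.2883, 0.1525]
tool_rot: [[0.236, -0.972, 0.004], [-0.972, -0.236, -0.001], [0.002, -0.004, -1.0]]
contact_force: [5.7, 2.5, 4.6]
grip_width: 0.144
finger_force: 59.0
```

```bash
python3 - <<'E'
from h import *
q=np.load("q.npy");s=ctrl.get_obs();R=np.array(s["tool_rot"]); m=wm(s["tcp_pos"],q)-[-85,-163,0]; print(np.hypot(*m[:2]),-np.arctan2(m[1],m[0]),"F tool",(R.T@s["contact_force"]).round(1),"yaw",-(np.arctan2(R[1,0],R[0,0])-q[2]),m)
E
```

```text
103.10101217619886 1.13007330551896 F tool [-1.1 -6.2 -4.5] yaw 1.12124332916031 [ 43.9822225  -93.24903654 152.51985773]
```

send_rows --deltas '[[-1,[-0.00025,0.0072,0],[0,0,0.07]],[-1,[-0.00025,0.0072,0],[0,0,0.07]],[-1,[-0.00025,0.0072,0],[0,0,0.07]],[-1,[-0.00025,0.0072,0],[0,0,0.07]],[-1,[-0.00025,0.0072,0],[0,0,0.07]],[-1,[-0.00025,0.0072,0],[0,0,0.07]],[-1,[-0.00015,0.0062,0],[0,0,0.06]],[-1,[0,0.003,0],[0,0,0.03]],[-1,[0,0.003,0],[0,0,0.03]],[-1,[0,0,0],[0,0,0]]]'

```text
t: 9.75
tcp_pos: [0.3983, -0.2872, 0.1525]
tool_rot: [[-0.293, -0.956, 0.005], [-0.956, 0.293, -0.003], [0.001, -0.006, -1.0]]
contact_force: [5.3, -0.6, 4.1]
grip_width: 0.146
finger_force: 59.0
```

```bash
cat > g.py <<'E'
from h import *
q=np.load("q.npy");s=ctrl.get_obs();R=np.array(s["tool_rot"]); m=wm(s["tcp_pos"],q)-[-85,-163,0]; print(np.hypot(*m[:2]),-np.arctan2(m[1],m[0]),"F tool",(R.T@s["contact_force"]).round(1),"yaw",-(np.arctan2(R[1,0],R[0,0])-q[2]),m)
E
python3 g.py
```

```text
103.82450720557017 1.6553608464934264 F tool [-1.  -5.3 -4.1] yaw 1.6576214100987328 [  -8.76940895 -103.45349565  152.50873927]
```

send_rows --deltas '[[-1,[0,0.003,0],[0,0,0.01]],[-1,[0,0,0],[0,0,0]],[-1,[0,0,0],[0,0,0]]]'

```text
t: 10.0
tcp_pos: [0.3978, -0.2871, 0.1526]
tool_rot: [[-0.301, -0.953, 0.01], [-0.954, 0.301, -0.005], [0.001, -0.011, -1.0]]
contact_force: [10.1, -3.1, -0.4]
grip_width: 0.146
finger_force: 58.9
```

```bash
python3 g.py
```

```text
103.81386852336355 1.6602534725351912 F tool [ -0.  -10.6   0.5] yaw 1.6658085842384942 [  -9.2745108  -103.39875602  152.64245157]
```

The guard is against its soft stop. Shooting the bolt.

send_rows --deltas '[[-1,[0.004,0,0],[0,0,0]],[-1,[0.004,0,0],[0,0,0]],[-1,[0.004,0,0],[0,0,0]],[-1,[0.004,0,0],[0,0,0]],[-1,[0.004,0,0],[0,0,0]],[-1,[0.003,0,0],[0,0,0]],[-1,[0,0,0],[0,0,0]]]'

```text
t: 10.58
tcp_pos: [0.3913, -0.3074, 0.1524]
tool_rot: [[-0.302, -0.953, 0.01], [-0.953, 0.302, -0.001], [-0.002, -0.01, -1.0]]
contact_force: [11.8, 6.8, 2.1]
grip_width: 0.149
finger_force: 59.5
```

```bash
python3 g.py
```

```text
125.20579505271631 1.662244380396468 F tool [-10.   -9.2  -2. ] yaw 1.6670133503502347 [ -11.43387426 -124.68262764  152.42714126]
```

send_rows --deltas '[[-1,[0.002,0,0],[0,0,0]],[-1,[0.002,0,0],[0,0,0]],[-1,[0,0,0],[0,0,0]],[-1,[0,0,0],[0,0,0]]]'

```text
t: 10.92
tcp_pos: [0.3911, -0.3081, 0.1521]
tool_rot: [[-0.302, -0.953, 0.012], [-0.953, 0.302, 0.003], [-0.006, -0.01, -1.0]]
contact_force: [16.1, 22.3, 6.3]
grip_width: 0.148
finger_force: 59.6
```

```bash
python3 g.py; python3 - <<'E'
from h import *
f=imaging.grab_frame("side");a=imaging.grab_frame("top")["pixels"][170:265,320:420]
C=np.zeros((600,800,3),np.uint8);C[:380,:400]=cv2.resize(a,None,fx=4,fy=4,interpolation=cv2.INTER_CUBIC);C[:500,400:]=cv2.resize(f["pixels"][100:200,335:415],None,fx=5,fy=5,interpolation=cv2.INTER_CUBIC)
cv2.imwrite("pics/g2.png",C)
E
```

```text
125.86544919218868 1.6618717631699154 F tool [-26.1  -8.6  -6.1] yaw 1.6666808492326184 [ -11.44740984 -125.34379964  152.12199325]
```

View pics/g2.png

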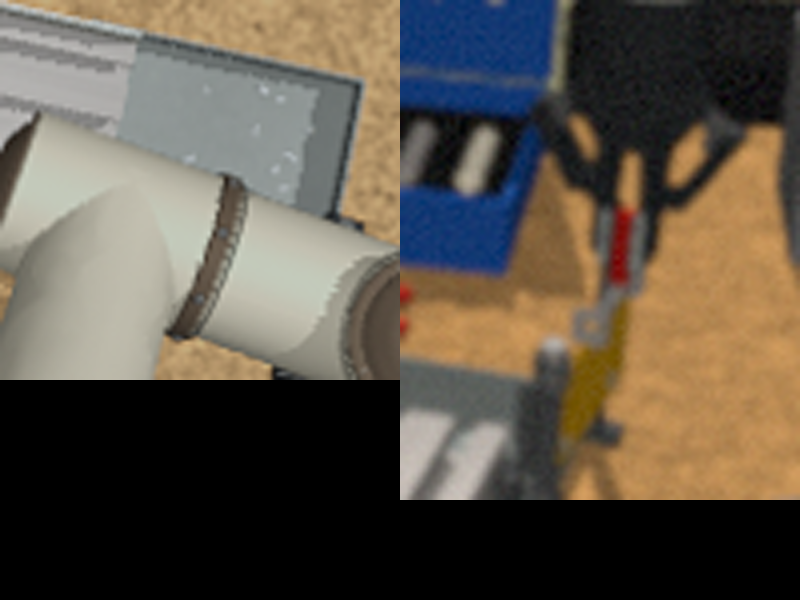

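The picture shows the pads on the red knob and the guard swung out. The bolt's outer stop is solid at a knob radius of 126 mm. I'll ease the guard back onto the post while still holding the knob.

send_rows --deltas '[[-1,[-0.004,0,0],[0,0,0]],[-1,[0,-0.002,0],[0,0,-0.01]],[-1,[0,-0.002,0],[0,0,-0.01]],[-1,[0,-0.002,0],[0,0,-0.01]],[-1,[0,-0.002,0],[0,0,-0.01]],[-1,[0,-0.001,0],[0,0,-0.01]],[-1,[0,0,0],[0,0,0]],[-1,[0,0,0],[0,0,0]]]'

```text
t: 11.68
tcp_pos: [0.3972, -0.3092, 0.1523]
tool_rot: [[-0.254, -0.967, 0.004], [-0.967, 0.254, 0.0], [-0.001, -0.004, -1.0]]
contact_force: [5.9, 7.8, 7.9]
grip_width: 0.144
finger_force: 59.5
```

```bash
python3 g.py
```

```text
125.24647892273173 1.6127010674484779 F tool [-9.1 -3.7 -7.8] yaw 1.6166628983678442 [  -5.24688531 -125.13652815  152.32578385]
```

send_rows --deltas '[[-1,[-0.001,-0.002,0],[0,0,0]],[-1,[0,-0.002,0],[0,0,0]],[-1,[0,0,0],[0,0,0]]]'

```text
t: 11.93
tcp_pos: [0.3987, -0.3094, 0.1523]
tool_rot: [[-0.254, -0.967, -0.002], [-0.967, 0.254, 0.001], [-0.0, 0.002, -1.0]]
contact_force: [-0.9, 8.0, 11.3]
grip_width: 0.149
finger_force: 59.9
```

```bash
python3 g.py
```

```text
125.10102293379786 1.6004988052304907 F tool [ -7.6   2.9 -11.3] yaw 1.616312412337771 [  -3.71526409 -125.0458426   152.34807121]
```

The tangential force has reversed to +2.9 N, so the bolt rests on the post at about 1.60-1.61. I'll release it and rise.

send_rows --deltas '[[1,[0,0.001,0],[0,0,0]],[1,[0,0,0],[0,0,0]],[1,[0,0,0],[0,0,0]],[1,[0,0,0],[0,0,0]],[1,[0,0,0],[0,0,0]],[1,[0,0,0],[0,0,0]],[1,[0,0,-0.03],[0,0,0]],[1,[0,0,-0.03],[0,0,0]],[1,[0,0,-0.03],[0,0,0]],[1,[0,0,-0.03],[0,0,-0.042]],[1,[0,0,0],[0,0,0]]]'

```text
t: 12.85
tcp_pos: [0.4008, -0.3117, 0.278]
tool_rot: [[-0.213, -0.977, 0.011], [-0.977, 0.213, -0.007], [0.004, -0.012, -1.0]]
contact_force: [0.7, -0.3, -0.2]
grip_width: 0.998
finger_force: 0.0
```

send_rows --deltas '[[1,[-0.035,0.0066,0],[0,0,0]],[1,[-0.035,0.0066,0],[0,0,0]],[1,[-0.035,0.0066,0],[0,0,0]],[1,[-0.035,0.0066,0],[0,0,0]],[1,[-0.035,0.0066,0],[0,0,0]],[1,[-0.035,0.0066,0],[0,0,0]],[1,[-0.035,0.0066,0],[0,0,0]],[1,[-0.035,0.0066,0],[0,0,0]],[1,[-0.035,0.0066,0],[0,0,0]],[1,[-0.035,0.0066,0],[0,0,0]],[1,[-0.035,0.0066,0],[0,0,0]],[1,[-0.035,0.0066,0],[0,0,0]],[1,[-0.035,0.0066,0],[0,0,0]],[1,[-0.035,0.0066,0],[0,0,0]],[1,[-0.035,0.0066,0],[0,0,0]],[1,[-0.035,0.0066,0],[0,0,0]],[1,[0,0,0],[0,0,0]],[1,[0,0,0],[0,0,0]]]'

```text
t: 14.35
tcp_pos: [0.4154, 0.2612, 0.2704]
tool_rot: [[-0.213, -0.977, -0.001], [-0.977, 0.213, -0.001], [0.001, 0.001, -1.0]]
contact_force: [-0.2, -0.1, -0.2]
grip_width: 0.999
finger_force: 0.0
```

```bash
python3 - <<'E'
from h import *
q=np.load("q.npy"); ft,fs=imaging.grab_frame("top"),imaging.grab_frame("side")
s=ctrl.get_obs(); R=np.array(s["tool_rot"]);print(s["t"],s["tcp_pos"],R.round(3).tolist(),np.round(s["joints"],1),s["contact_force"]); print((R.T@(np.array([.4158,.2621,.052])-s["tcp_pos"])).round(4))
a=ft["pixels"][180:265,320:420]
C=np.zeros((600,800,3),np.uint8);C[:340,:400]=cv2.resize(a,None,fx=4,fy=4,interpolation=cv2.INTER_CUBIC);C[:500,400:]=cv2.resize(fs["pixels"][120:220,325:405],None,fx=5,fy=5,interpolation=cv2.INTER_CUBIC)
cv2.imwrite("pics/g3.png",C)
E
```

```text
14.45 [0.41535147 0.2592905  0.27087051] [[-0.215, -0.977, -0.001], [-0.977, 0.215, -0.001], [0.001, 0.001, -1.0]] [ 51.    7.4 -14.9  -0.  -67.8 -63.5] [-0.77126197 -0.7583295  -0.45488113]
[-0.0031  0.      0.2189]
```

View pics/g3.png

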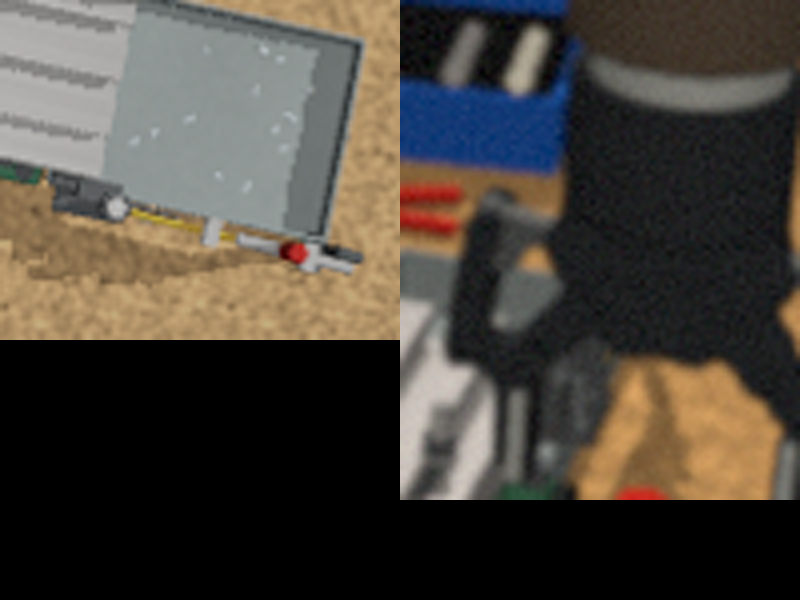

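The guard stays open, with the bolt shot behind the post (red knob at about (293,252) in the crop and the nose beside the dark post). Descending on the scraper handle.

send_rows --deltas '[[1,[-0.003,0,0.035],[0,0,0]],[1,[0,0,0.04],[0,0,0]],[1,[0,0,0.04],[0,0,0]],[1,[0,0,0.04],[0,0,0]],[1,[0,0,0.034],[0,0,0]],[1,[0,0,0.02],[0,0,0]],[1,[0,0,0.009],[0,0,0]],[1,[0,0,0],[0,0,0]],[-1,[0,0,0],[0,0,0]],[-1,[0,0,0],[0,0,0]],[-1,[0,0,0],[0,0,0]],[-1,[0,0,0],[0,0,0]],[-1,[0,0,0],[0,0,0]],[-1,[0,0,0],[0,0,0]],[-1,[0,0,0],[0,0,0]],[-1,[0,0,0],[0,0,0]]]'

```text
t: 15.78
tcp_pos: [0.4167, 0.2632, 0.0543]
tool_rot: [[-0.215, -0.977, 0.001], [-0.977, 0.215, 0.001], [-0.001, -0.001, -1.0]]
contact_force: [-0.4, -1.2, 6.2]
grip_width: 0.173
finger_force: 60.5
```

send_rows --deltas '[[-1,[0,0,-0.01],[0,0,0]],[-1,[0,0,-0.03],[0,0,0]],[-1,[0,0,-0.04],[0,0,0]],[-1,[0,0,-0.04],[0,0,0]],[-1,[0,0,-0.04],[0,0,0]],[-1,[0,0,-0.03],[0,0,0]],[-1,[0,0,0],[0,0,-0.005]],[-1,[0.0196,-0.024,0],[0,0,0]],[-1,[0.0196,-0.024,0],[0,0,0]],[-1,[0.0196,-0.024,0],[0,0,0]],[-1,[0.0196,-0.024,0],[0,0,0]],[-1,[0.0196,-0.024,0],[0,0,0]],[-1,[0.0196,-0.024,0],[0,0,0]],[-1,[0.0196,-0.024,0],[0,0,0]],[-1,[0.0196,-0.024,0],[0,0,0]],[-1,[0,0,0.03],[0,0,0]],[-1,[0,0,0.03],[0,0,0]],[-1,[0,0,0.02],[0,0,0]],[-1,[0,0,0],[0,0,0]],[-1,[0,0,0],[0,0,0]]]'

```text
t: 17.45
tcp_pos: [0.5702, 0.0686, 0.1618]
tool_rot: [[-0.21, -0.978, -0.004], [-0.978, 0.21, -0.002], [0.002, 0.003, -1.0]]
contact_force: [0.5, 0.7, -0.7]
grip_width: 0.17
finger_force: 59.6
```

```bash
python3 - <<'E'
from h import *
q=np.load("q.npy"); ft,fs=imaging.grab_frame("top"),imaging.grab_frame("side")
s=ctrl.get_obs(); R=np.array(s["tool_rot"]);p=np.array(s["tcp_pos"]);print(s["t"],p,"m",wm(p,q),"yaw err deg",np.degrees(np.arctan2(R[1,0],R[0,0])-q[2])+90)
print("blade pred m",wm(p+R@[.110,0,.0463],q))
C=np.zeros((600,800,3),np.uint8)
for f,(r0,c0),k,sl in((ft,(155,250),5,(slice(0,400),slice(0,400))),(fs,(160,275),5,(slice(0,600),slice(400,800)))):
    a=f["pixels"].copy(); h_,w_=sl[0].stop//k,80
    a=cv2.resize(a[r0:r0+h_,c0:c0+w_],None,fx=k,fy=k,interpolation=cv2.INTER_CUBIC)
    def dot(P,col):
        u=(proj(f,P)[0]-[c0,r0]+.5)*k; cv2.circle(a,tuple(u.astype(int)),2,col,-1)
    for x in(-7,7):
        for y in range(-40,100,10): dot(mw((x,y,100),q),(255,0,255))
    dot(p+R@np.array([.110,-.0045,.0463]),(0,255,0));dot(p+R@np.array([.110,.0045,.0463]),(0,255,0))
    dot(p+R@np.array([.110,0,.0023]),(255,255,0))
    C[sl]=a
    h=cv2.cvtColor(f["pixels"],cv2.COLOR_BGR2HSV); m=(h[...,0]>15)&(h[...,0]<32)&(h[...,1]>120)
    u,v=proj(f,mw((0,-20,97),q))[0].astype(int); kk=np.zeros(m.shape,bool);kk[v-7:v+8,u-7:u+8]=1; ys,xs=np.nonzero(m&kk); print(len(xs),xs.mean() if len(xs) else 0,ys.mean() if len(ys) else 0,[wm(atz(f,(xs.mean(),ys.mean()),.097),q).round(1) if len(xs) else 0, (xs.min(),xs.max(),ys.min(),ys.max()) if len(xs) else 0])
cv2.imwrite("pics/s1.png",C)
E
```

```text
17.55 [0.57196464 0.0694097  0.16464666] m [  1.327583   118.64892322 164.64666383] yaw err deg -0.011581464668111607
blade pred m [  1.41304699   8.68803045 118.25394072]
23 308.1304347826087 193.56521739130434 [array([  0.9, -24.1,  97. ]), (np.int64(305), np.int64(311), np.int64(192), np.int64(195))]
20 318.55 205.6 [array([  2.2, -12.7,  97. ]), (np.int64(316), np.int64(321), np.int64(202), np.int64(210))]
```

View pics/s1.png

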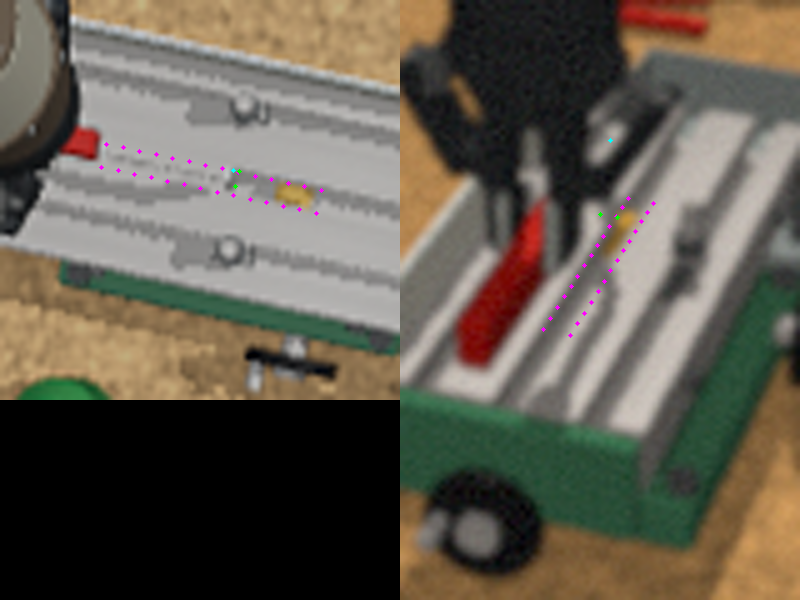

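The scrap sits centred in the predicted slot lines, about (295,193) in the top crop, at machine y ≈ -22. The predicted blade is about 30 mm behind it. I'll let the arm settle and re-read before inserting.

send_rows --deltas '[[-1,[0,0,0],[0,0,0]],[-1,[0,0,0],[0,0,0]],[-1,[0,0,0],[0,0,0]]]'

```text
t: 17.8
tcp_pos: [0.5715, 0.0694, 0.1646]
tool_rot: [[-0.21, -0.978, 0.002], [-0.978, 0.21, 0.001], [-0.001, -0.002, -1.0]]
contact_force: [0.4, 0.5, -1.1]
grip_width: 0.174
finger_force: 59.6
```

```bash
cat > b.py <<'E'
from h import *
q=np.load("q.npy")
s=ctrl.get_obs(); R=np.array(s["tool_rot"]);p=np.array(s["tcp_pos"]);print(s["t"],p,"m",wm(p,q),"yaw err",np.degrees(np.arctan2(R[1,0],R[0,0])-q[2])+90,"tilt",R[2].round(3),"F",(R.T@s["contact_force"]).round(1))
print("blade m",wm(p+R@[.110,0,.0463],q),s["grip_width"])
E
python3 b.py
```

```text
17.8 [0.57146241 0.06937216 0.16457032] m [  0.84435336 118.50701734 164.57031937] yaw err -0.036450321625864035 tilt [-0.001 -0.002 -1.   ] F [-0.6 -0.3  1.1]
blade m [  0.86797012   8.56882807 118.12374811] 0.1736516804519807
```

send_rows --deltas '[[-1,[0,0.001,0.008],[0,0,0]],[-1,[0,0,0.008],[0,0,0]],[-1,[0,0,0.006],[0,0,0]],[-1,[0,0,0],[0,0,0]],[-1,[0,0,0],[0,0,0]]]'

```text
t: 18.22
tcp_pos: [0.57, 0.0691, 0.1406]
tool_rot: [[-0.21, -0.978, -0.001], [-0.978, 0.21, -0.001], [0.001, 0.001, -1.0]]
contact_force: [0.7, -0.8, -0.8]
grip_width: 0.171
finger_force: 59.6
```

```bash
python3 b.py
```

```text
18.2167 [0.56999331 0.06912214 0.14057531] m [ -0.5397787  117.95480049 140.57531327] yaw err -0.04100723571232834 tilt [ 0.001  0.001 -1.   ] F [ 0.6 -0.8  0.8]
blade m [-0.65275435  7.91866612 94.36139361] 0.1707886804959316
```

send_rows --deltas '[[-1,[0,0,0.006],[0,0,0]],[-1,[0,0,0.006],[0,0,0]],[-1,[0,0,0],[0,0,0]],[-1,[0,0,0],[0,0,0]]]'

```text
t: 18.55
tcp_pos: [0.57, 0.0691, 0.1288]
tool_rot: [[-0.21, -0.978, -0.001], [-0.978, 0.21, -0.0], [0.0, 0.0, -1.0]]
contact_force: [0.6, 0.2, -1.3]
grip_width: 0.172
finger_force: 59.6
```

```bash
python3 b.py
```

```text
18.55 [0.56997794 0.06914041 0.12882855] m [ -0.5586309  117.96944545 128.82854623] yaw err -0.049109516872263725 tilt [ 0.  0. -1.] F [-0.3 -0.5  1.3]
blade m [-0.67470419  7.94888467 82.57757077] 0.17241766694131372
```

The blade is in the slot with no contact force. Pushing.

send_rows --deltas '[[-1,[0.004,0,0],[0,0,0]],[-1,[0.004,0,0],[0,0,0]],[-1,[0.004,0,0],[0,0,0]],[-1,[0.004,0,0],[0,0,0]],[-1,[0.004,0,0],[0,0,0]],[-1,[0.004,0,0],[0,0,0]],[-1,[0.004,0,0],[0,0,0]],[-1,[0.004,0,0],[0,0,0]],[-1,[0.004,0,0],[0,0,0]],[-1,[0.004,0,0],[0,0,0]]]'

```text
t: 19.38
tcp_pos: [0.5615, 0.0298, 0.1293]
tool_rot: [[-0.21, -0.978, 0.0], [-0.978, 0.21, 0.0], [-0.0, 0.0, -1.0]]
contact_force: [0.7, 0.6, -0.0]
grip_width: 0.173
finger_force: 59.7
```

```bash
cat > c.py <<'E'
from h import *
q=np.load("q.npy")
for n in("top","side"):
    f=imaging.grab_frame(n)
    h=cv2.cvtColor(f["pixels"],cv2.COLOR_BGR2HSV); m=((h[...,0]>15)&(h[...,0]<32)&(h[...,1]>120)).astype(np.uint8)
    k=np.zeros(m.shape,np.uint8); cv2.line(k,*[tuple(map(int,proj(f,mw((0,y,97),q))[0])) for y in(20,-150)],1,7); ys,xs=np.nonzero(m&k)
    print(n,len(xs),wm(atz(f,(np.median(xs),np.median(ys)),.097),q).round(1) if len(xs) else None)
E
python3 b.py; python3 c.py
```

```text
19.3833 [0.56152079 0.02975284 0.1293148 ] m [ -0.57734872  77.68416454 129.31480334] yaw err -0.058669192224542144 tilt [-0.  0. -1.] F [-0.7 -0.6  0. ]
blade m [ -0.69004157 -32.31312807  83.00850873] 0.17267181246600596
top 24 [  0.4 -42.   97. ]
side 6 [  2.9 -10.3  97. ]
```

The scrap has moved from about -24 to -42, directly ahead of the blade. I'll continue pushing.

send_rows --deltas '[[-1,[0.005,0,0],[0,0,0]],[-1,[0.005,0,0],[0,0,0]],[-1,[0.005,0,0],[0,0,0]],[-1,[0.005,0,0],[0,0,0]],[-1,[0.005,0,0],[0,0,0]],[-1,[0.005,0,0],[0,0,0]],[-1,[0.005,0,0],[0,0,0]],[-1,[0.005,0,0],[0,0,0]],[-1,[0.005,0,0],[0,0,0]],[-1,[0.005,0,0],[0,0,0]],[-1,[0.005,0,0],[0,0,0]],[-1,[0.005,0,0],[0,0,0]],[-1,[0.005,0,0],[0,0,0]],[-1,[0.005,0,0],[0,0,0]],[-1,[0.005,0,0],[0,0,0]],[-1,[0.005,0,0],[0,0,0]]]'

```text
t: 20.82
tcp_pos: [0.5445, -0.0486, 0.1293]
tool_rot: [[-0.211, -0.978, -0.0], [-0.978, 0.211, -0.0], [0.0, 0.0, -1.0]]
contact_force: [-0.7, 0.1, -1.5]
grip_width: 0.168
finger_force: 59.7
```

```bash
python3 b.py; python3 c.py
```

```text
20.8167 [ 0.54451084 -0.04860789  0.12925171] m [ -0.79510688  -2.50121075 129.25170657] yaw err -0.0630530234669493 tilt [ 0.  0. -1.] F [0.  0.7 1.5]
blade m [  -0.93211086 -112.50567176   82.96250926] 0.1682384515631144
top 21 [  -0.8 -120.8   97. ]
side 2 [  3.6 -90.   97. ]
```

send_rows --deltas '[[-1,[0.004,0,0],[0,0,0]],[-1,[0.004,0,0],[0,0,0]],[-1,[0.004,0,0],[0,0,0]],[-1,[0.004,0,0],[0,0,0]],[-1,[0.004,0,0],[0,0,0]],[-1,[0.004,0,0],[0,0,0]],[-1,[0.004,0,0],[0,0,0]],[-1,[0.004,0,0],[0,0,0]],[-1,[0.004,0,0],[0,0,0]],[-1,[0.004,0,0],[0,0,0]],[-1,[0.004,0,0],[0,0,0]],[-1,[0.004,0,0],[0,0,0]],[-1,[0,0,0],[0,0,0]],[-1,[0,0,0],[0,0,0]],[-1,[0,0,0],[0,0,0]]]'

```text
t: 22.17
tcp_pos: [0.5347, -0.095, 0.1293]
tool_rot: [[-0.21, -0.978, 0.0], [-0.978, 0.21, 0.0], [-0.0, -0.0, -1.0]]
contact_force: [-0.1, -0.4, -0.6]
grip_width: 0.167
finger_force: 59.7
```

```bash
python3 b.py; python3 - <<'E'
from h import *
q=np.load("q.npy")
f=imaging.grab_frame("top");h=cv2.cvtColor(f["pixels"],cv2.COLOR_BGR2HSV); m=((h[...,0]>15)&(h[...,0]<32)&(h[...,1]>120)).astype(np.uint8)
k=np.zeros(m.shape,np.uint8); P=np.array([proj(f,mw(p,q))[0] for p in((-65,-112,20),(76,-112,20),(76,-326,20),(-65,-326,20))]).astype(np.int32); cv2.fillPoly(k,[P],1)
n,l,st,c=cv2.connectedComponentsWithStats(m&k)
for i in range(1,n): print(st[i,4],wm(atz(f,c[i],.012),q).round(0))
print([(np.array(r["location"]).round(3),round(r["confidence"],2),wm(r["location"],q).round(0)) for r in models.find_in("scrap",f)])
cv2.imwrite("pics/top_mid.png",f["pixels"])
E
```

```text
22.1667 [ 0.53469609 -0.09503482  0.12930719] m [ -0.66671852 -49.95406096 129.30719302] yaw err -0.05802207548789795 tilt [-0. -0. -1.] F [0.4 0.  0.6]
blade m [  -0.77602551 -159.95327901   83.00546432] 0.1673785702179117
2 [   1. -157.   12.]
[]
```

send_rows --deltas '[[-1,[0,0,-0.015],[0,0,0]],[-1,[0,0,-0.03],[0,0,0]],[-1,[0,0,-0.035],[0,0,0]],[-1,[-0.025,0,-0.035],[0,0,0]],[-1,[-0.035,0,0],[0,0,0]],[-1,[-0.035,0,0],[0,0,0]],[-1,[0,0,0],[0,0,0]]]'

```text
t: 22.85
tcp_pos: [0.5559, 0.0016, 0.244]
tool_rot: [[-0.206, -0.979, 0.003], [-0.979, 0.206, 0.002], [-0.002, -0.003, -1.0]]
contact_force: [-0.5, -0.2, -1.8]
grip_width: 0.173
finger_force: 59.7
```

```bash
python3 - <<'E'
from h import *
q=np.load("q.npy")
f=imaging.grab_frame("top");h=cv2.cvtColor(f["pixels"],cv2.COLOR_BGR2HSV); m=((h[...,0]>13)&(h[...,0]<34)&(h[...,1]>90)).astype(np.uint8)
k=np.zeros(m.shape,np.uint8); P=np.array([proj(f,mw(p,q))[0] for p in((-65,-130,20),(76,-130,20),(76,-326,20),(-65,-326,20))]).astype(np.int32); cv2.fillPoly(k,[P],1)
n,l,st,c=cv2.connectedComponentsWithStats(m&k)
for i in range(1,n): print(st[i,4],c[i],wm(atz(f,c[i],.012),q).round(0))
print([(round(r["confidence"],2),wm(r["location"],q).round(0)) for r in models.find_in("scrap",f)])
cv2.imwrite("pics/m2.png",cv2.resize(f["pixels"][155:265,270:420],None,fx=5,fy=5,interpolation=cv2.INTER_CUBIC))
E
python3 b.py
```

```text
21 [350.57142857 204.66666667] [   2. -160.   12.]
[]
22.95 [ 0.55445286 -0.00154421  0.24305648] m [ -0.93244081  45.60091878 243.05648168] yaw err 0.09494791131047009 tilt [ 0.  0. -1.] F [0.8 0.4 1.4]
blade m [ -0.77026259 -64.40273906 196.76545706] 0.17172626719386005
```

View pics/m2.png

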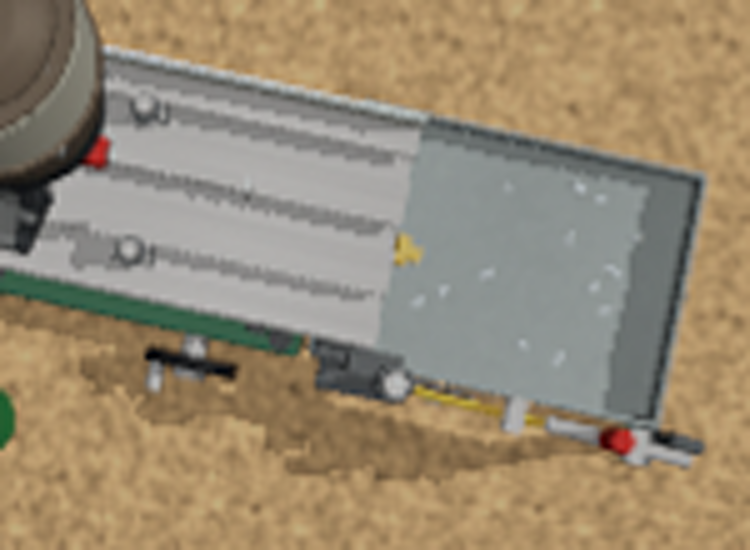

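The top view shows the brass T beyond the table's open end at crop (407,250). The studs are still in place, and the guard is open with its bolt behind the post. I'll check whether the nut is on the tray floor or hanging at the slot mouth, using the side view along the slot.

```bash
python3 - <<'E'
from h import *
q=np.load("q.npy"); ft,fs=imaging.grab_frame("top"),imaging.grab_frame("side")
h=cv2.cvtColor(ft["pixels"],cv2.COLOR_BGR2HSV); m=((h[...,0]>13)&(h[...,0]<34)&(h[...,1]>90)); ys,xs=np.nonzero(m[195:215,344:362]); xs+=344;ys+=195
for z in(.01,.025,.085): print(z,[wm(atz(ft,p,z),q).round(0)[:2].tolist() for p in((xs.min()-.5,205),(xs.max()+.5,205))])
h=cv2.cvtColor(fs["pixels"],cv2.COLOR_BGR2HSV); m=((h[...,0]>13)&(h[...,0]<34)&(h[...,1]>90))
for y,z in((-150,80),(-155,85),(-160,85)):
    u,v=proj(fs,mw((0,y,z),q))[0]; print(y,z,u.round(1),v.round(1),wm(atz(fs,(u,v),.1),q).round(0))
u,v=proj(fs,mw((0,-155,88),q))[0].astype(int); print(m[v-7:v+8,u-7:u+8].astype(int).sum(1)); cv2.imwrite("pics/s9.png",cv2.resize(fs["pixels"][v-30:v+30,u-40:u+40],None,fx=7,fy=7,interpolation=cv2.INTER_CUBIC))
E
```

```text
0.01 [[0.0, -154.0], [4.0, -169.0]]
0.025 [[-1.0, -153.0], [2.0, -168.0]]
0.085 [[-6.0, -149.0], [-3.0, -163.0]]
-150 80 334.3 187.0 [ -10. -116.  100.]
-155 85 334.9 184.7 [  -7. -129.  100.]
-160 85 335.4 183.9 [  -7. -134.  100.]
[0 0 0 0 0 0 0 0 0 0 0 0 0 0 0]
```

The nut lies on the tray floor: the side view shows no brass at the slot mouth, and the pixel only fits the slot's x at floor height. Returning the scraper to the block.

send_rows --deltas '[[-1,[-0.0256,0.0212,0],[0,0,0.005]],[-1,[-0.0256,0.0212,0],[0,0,0]],[-1,[-0.0256,0.0212,0],[0,0,0]],[-1,[-0.0256,0.0212,0],[0,0,0]],[-1,[-0.0256,0.0212,0],[0,0,0]],[-1,[-0.0256,0.0212,0],[0,0,0]],[-1,[-0.0256,0.0212,0],[0,0,0]],[-1,[-0.0256,0.0212,0],[0,0,0]],[-1,[-0.0256,0.0212,0],[0,0,0]],[-1,[0,0,0.03],[0,0,0]],[-1,[0,0,0.03],[0,0,0]],[-1,[0,0,0.03],[0,0,0]],[-1,[0,0,0.03],[0,0,0]],[-1,[0,0,0],[0,0,0]],[-1,[0,0,0],[0,0,0]],[-1,[0,0,0],[0,0,0]]]'

```text
t: 24.38
tcp_pos: [0.4189, 0.2634, 0.1248]
tool_rot: [[-0.216, -0.976, 0.002], [-0.976, 0.216, 0.001], [-0.002, -0.002, -1.0]]
contact_force: [0.3, 0.3, -1.3]
grip_width: 0.175
finger_force: 59.6
```

```bash
python3 - <<'E'
from h import *
s=ctrl.get_obs(); R=np.array(s["tool_rot"]);print(s["t"],s["tcp_pos"],R[2],s["contact_force"]); print((R.T@(np.array([.4167,.2632,.0543])-s["tcp_pos"])).round(4))
E
```

```text
24.3833 [0.41894791 0.26342735 0.12481094] [-0.00188275 -0.00192813 -0.99999637] [ 0.31022345  0.26468733 -1.30031105]
[0.0008 0.0023 0.0705]
```

send_rows --deltas '[[-1,[0.001,0.002,0.02],[0,0,0]],[-1,[0,0,0.02],[0,0,0]],[-1,[0,0,0.015],[0,0,0]],[-1,[0,0,0.006],[0,0,0]],[-1,[0,0,0.004],[0,0,0]],[-1,[0,0,0.003],[0,0,0]],[-1,[0,0,0.002],[0,0,0]],[-1,[0,0,0],[0,0,0]],[-1,[0,0,0],[0,0,0]]]'

```text
t: 25.13
tcp_pos: [0.4163, 0.2633, 0.0543]
tool_rot: [[-0.215, -0.977, 0.002], [-0.977, 0.215, 0.002], [-0.002, -0.002, -1.0]]
contact_force: [0.0, 0.6, 1.7]
grip_width: 0.171
finger_force: 60.0
```

send_rows --deltas '[[1,[0,0,0],[0,0,0]],[1,[0,0,0],[0,0,0]],[1,[0,0,0],[0,0,0]],[1,[0,0,0],[0,0,0]],[1,[0,0,0],[0,0,0]],[1,[0,0,0],[0,0,0]],[1,[0,0,-0.02],[0,0,0]],[1,[0,0,-0.04],[0,0,0]],[1,[0,0,-0.04],[0,0,0]],[1,[0,0,-0.04],[0,0,0]],[1,[0,0,-0.04],[0,0,0]],[1,[-0.03,-0.03,0],[0,0,0]],[1,[-0.03,-0.03,0],[0,0,0]],[1,[-0.03,-0.03,0],[0,0,0]],[1,[-0.03,-0.03,0],[0,0,0]],[1,[0,0,0],[0,0,0]],[1,[0,0,0],[0,0,0]]]'

```text
t: 26.55
tcp_pos: [0.5567, 0.3527, 0.2298]
tool_rot: [[-0.216, -0.976, -0.004], [-0.976, 0.216, -0.003], [0.004, 0.003, -1.0]]
contact_force: [-0.8, 0.6, -0.8]
grip_width: 1.0
finger_force: 0.0
```

```bash
python3 - <<'E'
from h import *
ft,fs=imaging.grab_frame("top"),imaging.grab_frame("side")
s=ctrl.get_obs(); print(s["t"],s["tcp_pos"],s["contact_force"])
for f in(ft,fs):
    h=cv2.cvtColor(f["pixels"],cv2.COLOR_BGR2HSV); m=((h[...,0]<8)|(h[...,0]>172))&(h[...,1]>150)&(h[...,2]>80)
    u,v=proj(f,[.42,.28,.06])[0]; k=np.zeros(m.shape,bool); k[int(v)-45:int(v)+45,int(u)-45:int(u)+45]=1
    ys,xs=np.nonzero(m&k); print(len(xs), xs.mean() if len(xs) else 0, ys.mean() if len(ys) else 0)
C=np.zeros((600,800,3),np.uint8);C[:300,:800]=cv2.resize(ft["pixels"][160:260,160:427],(800,300),interpolation=cv2.INTER_CUBIC);C[300:,:600]=cv2.resize(fs["pixels"][140:370,200:430],(600,300),interpolation=cv2.INTER_AREA)
cv2.imwrite("pics/end.png",C)
E
```

```text
26.65 [0.55535655 0.35175974 0.23250933] [-0.06339908 -0.57600751 -0.01373862]
190 192.07368421052632 234.17368421052632
415 361.38313253012046 323.1156626506024
```

View pics/end.png

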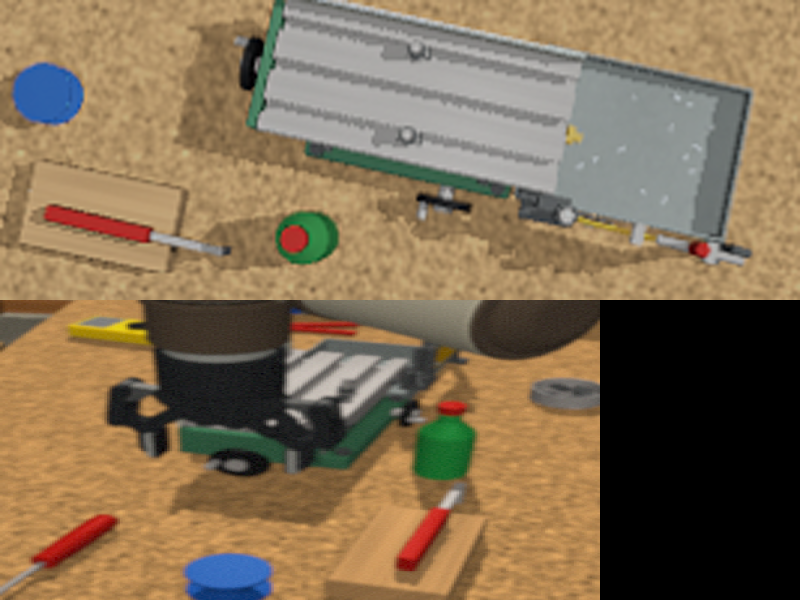

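The final picture shows everything in order: the scraper is flat on the block where it was, the guard is bolted open, the nut is in the tray, and the studs and bystanders are untouched. Handing in.

```bash
python3 -c "
from rig import ctrl
print(ctrl.sign_off())"
```

```text
the job is handed in; nothing more can be done
None
```

The job is handed in after about 27 s of robot time: the guard is bolted open behind the keeper post, the T-nut is in the chip tray, and the scraper is flat on its block, with everything else where it was in the last pictures.

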